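Put the lyre maker's hand tools back in their trays

ROBOT

A 7-joint arm with a two-finger parallel gripper is mounted at the origin on the work surface. World frame = base frame: x ahead of the robot, y to its left, z up, the work surface at z = 0. Lengths are in m, angles in rad, forces in N, time in s.
With the tool pointing down it reaches from about 0.35 to 0.9 m from the base axis. Payload 7.2 kg.
Tool frame: the origin (TCP) lies where the fingers leave the gripper's body, on its centre line; the fingertips stand 80 mm ahead of it and the grasp point (between the pads) lies 61 mm ahead of it; z points along the fingers, y is the line along which they close (so a half turn about z gives the same grasp; the last joint's range is limited). The gripper opens to 88 mm and grips with 3 to 60 N. Pads are 20 mm wide; open, the fingers measure 115 mm over their backs; the gripper's body (75 mm by 178 mm) begins 61 mm behind the grasp point.
Start: joints at [1.267, 0.411, -0.013, 1.596, 0.006, 1.134, -0.082], TCP at [0.146, -0.608, 0.303] pointing down, gripper open.
Joint ranges: [-2.95, 2.95], [-0.29, 1.99], [-1.47, 1.44], [0.14, 2.54], [-1.03, 4.17], [0.13, 1.85], [-2.86, 2.86]. Speed limits (rad/s): [2.39, 2.39, 3.01, 3.01, 3.14, 3.14, 3.14].

INTERFACE

Orientations are given as a rotation vector (axis times angle).
In Python, from workcell import * gives the robot as it stands.
- The arm moves only by the tool arm_command, never from a script. Its argument "series" is a list of rows, each an object with "travel": the shift along the tool's x, y, z in cm, a list of three; "delta_rot": the turn, a rotation vector about the tool's x, y, z in rad, a list of three; "gripper": the opening, from 0 (shut) to 1 (fully open). A call has 1 to 20 rows; each row shifts and turns the commanded pose from where the row before left it, along the tool's axes as they then stand; what a row does not reach is not made up. A row lasts 1/8 s, in which the tool goes at most 62.5 mm and 10.7 degrees, less where a joint would pass 70% of its speed; a pose out of reach is approached as far as the arm can. A call is refused whole if a number of a shift passes 6.25 or a number of a turn 0.188, either way. A call with a gripper value outside its range is refused whole. The fingers move at their own pace and stop on an object; "force" is the grip in N (left out, the last holds). Time passes only in rows, so rows that do not move let the fingers close. It gives the time, the measured TCP pose, the force, the opening and the grip force at its end, in the units of the state.
- get_obs(): the state, without advancing time (a new reading comes with each control period).
- capture(name): name is "scene" or "top" or "wrist"; returns a dict with "pixels" (384x512x3 uint8, red, green, blue), "fx", "fy", "cx", "cy" (pixels), "dist_coeffs" ([k1, k2, p1, p2, k3] as OpenCV has them; the pictures are not rectified), "R" (3x3) and "t" (3): a world point X has camera coordinates R X + t. Camera axes: x right, y down, z forward; pixel columns grow to the right and rows downward; lengths in m; the calibration is good to about 2 mm. A picture is of the moment at which its call begins. There is no depth.
- sign_off(): hands the job in; it is judged then, once.
Trained networks look in a picture, given as the dict that the camera call returned (one of the last four; its "shot" number tells which), for a name from the list of things; names that differ only in an ending like _2 or _b are one class to them, and where a whole thing is asked for, a point or a joint stands for the part that bears it (a point fixed in the world has none). Each returns a list of dicts, best first, with "score" (0 to 1); they miss things now and then, are a little off and sometimes report something else, mostly with a low value. They report only what shows in the picture. A call takes as long as a camera call.
- find_in(thing, picture): "point" ([column, row] in pixels, amid what is visible of it).
- tip_of(thing, picture): "point" ([column, row] in pixels: a listed point, or the origin of a listed thing).
The state is a dict: "clock": time; "q": joint angles; "joint_vel": joint speeds; "tau": joint torques, N m; "ee_pos": TCP position; "tool_rot": TCP orientation; "wrist_force": force on the tool from outside, world axes, zero at the start; "torque": the same for the moment, N m; "gripper_width": opening from 0.0 (shut) to 1.0 (fully open); "grasp_force": force on a finger pad.
Only numpy, scipy, OpenCV 4.12 (cv2) and the standard library are available. Lean on these libraries where they do the work, as an engineer would, in place of code of your own. Each camera call takes 0.05 s, during which the arm holds its last target. There are 200 camera calls.

TASK

Clear the lyre maker's bench: put the two loose thumb planes, the two loose tuning keys and the loose sanding block away in the tool trays, each in the tray that already holds its own kind. Give every tool an empty bay to itself, lying flat and right way up in the middle of the bay and lengthwise along it, as the tools already there lie. Set them down gently: do not drop them.

Things in the scene. Friction and masses are not known exactly. Their poses are not given: they have to be found in the camera images.
- plane_1_mid (a point): Loose thumb plane: small brass hand plane, 74 mm long (x, toe to +x), 28 mm wide (y), cheeks 23 mm tall mid-length, dark wedge and slanting steel iron up to 40 mm high in the rear half; upright on its flat sole, 0.16 kg. Origin midway along, on the centre line, 14 mm above the sole; z up. Grip across the cheeks at the origin.
- plane_2_mid (a point): Second loose thumb plane: small brass hand plane, 74 mm long (x, toe to +x), 28 mm wide (y), cheeks 23 mm tall mid-length, dark wedge and slanting steel iron up to 40 mm high in the rear half; upright on its flat sole, 0.16 kg. Origin midway along, on the centre line, 14 mm above the sole; z up. Grip across the cheeks at the origin.
- key_1_mid (a point): Loose T-handled tuning key lying flat: wooden cross bar 60 mm long (along y), 24 mm thick, its axis 38 mm to -x of the origin; steel hub 20 mm thick from there to 2 mm past the origin, then shank and 16 mm socket to +x. Spans x -50 to +46 mm, 24 mm high, 0.13 kg. Origin 10 mm above its support; z up. Grip across the hub, 5 to 15 mm to -x of the origin.
- key_2_mid (a point): Second loose T-handled tuning key lying flat: wooden cross bar 60 mm long (along y), 24 mm thick, its axis 38 mm to -x of the origin; steel hub 20 mm thick from there to 2 mm past the origin, then shank and 16 mm socket to +x. Spans x -50 to +46 mm, 24 mm high, 0.13 kg. Origin 10 mm above its support; z up. Grip across the hub, 5 to 15 mm to -x of the origin.
- block_1_mid (a point): Loose sanding block: brown wood with a cork sole and a grey abrasive sheet turned up over both ends, 95 mm long (x), 50 mm wide (y), 34 mm high, lying sole down on the bench, 0.12 kg. Origin at its centre, 17 mm above its sole; z up. Grip across the 50 mm width.
- tray_plane: One of three like plywood trays, fixed, 124 (x) by 244 mm (y): floor 4 mm above the bench, walls and two dividers 4 mm thick, 7 to 8 mm above the floor. Three bays, each 116 (x) by 76 mm (y), centred at y = -80, 0, +80 mm. Origin under its centre at bench level; z up. Holds one thumb plane, in the bay at +80; the bays at 0 and -80 are empty.
- tray_key: One of three like plywood trays, fixed, 124 (x) by 244 mm (y): floor 4 mm above the bench, walls and two dividers 4 mm thick, 7 to 8 mm above the floor. Three bays, each 116 (x) by 76 mm (y), centred at y = -80, 0, +80 mm. Origin under its centre at bench level; z up. Holds one tuning key, in the bay at -80; the bays at 0 and +80 are empty.
- tray_block: One of three like plywood trays, fixed, 124 (x) by 244 mm (y): floor 4 mm above the bench, walls and two dividers 4 mm thick, 7 to 8 mm above the floor. Three bays, each 116 (x) by 76 mm (y), centred at y = -80, 0, +80 mm. Origin under its centre at bench level; z up. Holds two sanding blocks, in the bays at -80 and +80; the bay at 0 is empty.

How it is judged:
At the end, for the whole second after the job is handed in: Each loose tool rests alone in an empty bay of its kind's tray: off the bay's centre by at most 22 mm along x and 24 mm along y (planes), 16 and 15 mm (keys), 15 and 15 mm (block); on the floor within 6 mm, upright within 0.15 rad, lengthwise within 0.3 rad, released, at rest (((x of plane_1_mid in the frame of tray_plane between -0.022 and 0.022 m and y of plane_1_mid in the frame of tray_plane between -0.024 and 0.024 m and z of plane_1_mid in the frame of tray_plane between 0.012 and 0.024 m and angle between each of plane_1_mid, plane_2_mid's own z axis and vertical below 0.15 rad and angle between the x axis of each of plane_1_mid, plane_2_mid and the x axis of tray_plane, either way round below 0.3 rad and linear speed of each of plane_1, plane_2 below 0.02 m/s and angular speed of each of plane_1, plane_2 below 0.2 rad/s and x of plane_2_mid in the frame of tray_plane between -0.022 and 0.022 m and y of plane_2_mid in the frame of tray_plane between -0.104 and -0.056 m and z of plane_2_mid in the frame of tray_plane between 0.012 and 0.024 m) or (x of plane_2_mid in the frame of tray_plane between -0.022 and 0.022 m and y of plane_2_mid in the frame of tray_plane between -0.024 and 0.024 m and z of plane_2_mid in the frame of tray_plane between 0.012 and 0.024 m and angle between each of plane_2_mid, plane_1_mid's own z axis and vertical below 0.15 rad and angle between the x axis of each of plane_2_mid, plane_1_mid and the x axis of tray_plane, either way round below 0.3 rad and linear speed of each of plane_2, plane_1 below 0.02 m/s and angular speed of each of plane_2, plane_1 below 0.2 rad/s and x of plane_1_mid in the frame of tray_plane between -0.022 and 0.022 m and y of plane_1_mid in the frame of tray_plane between -0.104 and -0.056 m and z of plane_1_mid in the frame of tray_plane between 0.012 and 0.024 m)) and ((x of key_1_mid in the frame of tray_key between -0.016 and 0.016 m and y of key_1_mid in the frame of tray_key between -0.015 and 0.015 m and z of key_1_mid in the frame of tray_key between 0.008 and 0.02 m and angle between each of key_1_mid, key_2_mid's own z axis and vertical below 0.15 rad and angle between the x axis of each of key_1_mid, key_2_mid and the x axis of tray_key, either way round below 0.3 rad and linear speed of each of key_1, key_2 below 0.02 m/s and angular speed of each of key_1, key_2 below 0.2 rad/s and x of key_2_mid in the frame of tray_key between -0.016 and 0.016 m and y of key_2_mid in the frame of tray_key between 0.065 and 0.095 m and z of key_2_mid in the frame of tray_key between 0.008 and 0.02 m) or (x of key_2_mid in the frame of tray_key between -0.016 and 0.016 m and y of key_2_mid in the frame of tray_key between -0.015 and 0.015 m and z of key_2_mid in the frame of tray_key between 0.008 and 0.02 m and angle between each of key_2_mid, key_1_mid's own z axis and vertical below 0.15 rad and angle between the x axis of each of key_2_mid, key_1_mid and the x axis of tray_key, either way round below 0.3 rad and linear speed of each of key_2, key_1 below 0.02 m/s and angular speed of each of key_2, key_1 below 0.2 rad/s and x of key_1_mid in the frame of tray_key between -0.016 and 0.016 m and y of key_1_mid in the frame of tray_key between 0.065 and 0.095 m and z of key_1_mid in the frame of tray_key between 0.008 and 0.02 m)) and x of block_1_mid in the frame of tray_block between -0.015 and 0.015 m and y of block_1_mid in the frame of tray_block between -0.015 and 0.015 m and z of block_1_mid in the frame of tray_block between 0.015 and 0.027 m and angle between block_1_mid's own z axis and vertical below 0.15 rad and angle between the x axis of block_1_mid and the x axis of tray_block, either way round below 0.3 rad and linear speed of block_1 below 0.02 m/s and angular speed of block_1 below 0.2 rad/s); the robot touches nothing.
It fails at once if the first thumb plane is dropped or knocked hard (moving faster than 0.7 m/s while its origin is less than 45 mm above the bench) (height (world z) of plane_1_mid below 0.045 m and linear speed of plane_1 above 0.7 m/s).
It fails at once if the second thumb plane is dropped or knocked hard (moving faster than 0.7 m/s while its origin is less than 45 mm above the bench) (height (world z) of plane_2_mid below 0.045 m and linear speed of plane_2 above 0.7 m/s).
It fails at once if the first tuning key is dropped or knocked hard (moving faster than 0.7 m/s while its origin is less than 45 mm above the bench) (height (world z) of key_1_mid below 0.045 m and linear speed of key_1 above 0.7 m/s).
It fails at once if the second tuning key is dropped or knocked hard (moving faster than 0.7 m/s while its origin is less than 45 mm above the bench) (height (world z) of key_2_mid below 0.045 m and linear speed of key_2 above 0.7 m/s).
It fails at once if the sanding block is dropped or knocked hard (moving faster than 0.7 m/s while its origin is less than 45 mm above the bench) (height (world z) of block_1_mid below 0.045 m and linear speed of block_1 above 0.7 m/s).
It also fails if it takes over 115 s, if anything falls off the work surface, if the arm or the gripper's body presses on something with over 40 N, if the wrist force passes 120 N, or if a joint passes its speed limit or range.

## Working session

There is one attempt and no reset: what is moved stays moved. The work goes in short steps, Python scripts to look and compute and a tool call to move; the robot and the scene stay as the last step left them, time stands still between calls to the robot, and variables do not carry over. Pictures are saved under pics/ and viewed, at most 14 in all, crops included, and the job is handed in when it is done.

Besides the shell and the picture viewer there is one more tool, called after "Request:" as name([rows], argument=value, ...), one row to a line, values as JSON. arm_command: Moves the arm, as the interface text tells. Its arguments: {"type":"object","properties":{"series":{"type":"array"},"force":{"type":"number"}},"required":["series"]}

```bash
mkdir -p pics; cat > h.py <<'E'
from workcell import *
import numpy as np, cv2
from scipy.spatial.transform import Rotation as Rn
def ray(p,px):
    K=np.array([[p['fx'],0,p['cx']],[0,p['fy'],p['cy']],[0,0,1.]])
    u=cv2.undistortPoints(np.array([[px]],float),K,np.array(p['dist_coeffs'],float))[0,0]
    R=np.array(p['R']);t=np.array(p['t'])
    return -R.T@t, R.T@np.array([u[0],u[1],1])
def at(p,px,z):
    c,d=ray(p,px); return c+d*(z-c[2])/d[2]
def save(p,n): cv2.imwrite('pics/'+n,cv2.cvtColor(p['pixels'],cv2.COLOR_RGB2BGR))
E
python3 - <<'E'
from h import *
o=get_obs(); print({k:np.round(o[k],3) for k in('clock','q','ee_pos','tool_rot','gripper_width')})
for n in('top','scene'):
    p=capture(n); save(p,n+'0.png'); print(n,'cam',np.round(-np.array(p['R']).T@p['t'],3))
    for th,z in(('plane_1_mid',.014),('key_1_mid',.01),('block_1_mid',.017),('tray_plane',0),('tray_key',0),('tray_block',0)):
        for d in tip_of(th,p)[:6]: print(th,np.round(d['score'],2),np.round(d['point']),np.round(at(p,d['point'],z)[:2],3))
E
```

```text
{'clock': np.float64(0.0), 'q': array([ 1.267,  0.412, -0.013,  1.597,  0.006,  1.134, -0.082]), 'ee_pos': array([ 0.146, -0.607,  0.302]), 'tool_rot': array([-3.118, -0.369,  0.   ]), 'gripper_width': np.float64(0.999)}
top cam [ 0.324 -0.007  1.097]
plane_1_mid 0.78 [382. 276.] [ 0.386 -0.316]
key_1_mid 0.85 [215. 215.] [0.478 0.126]
block_1_mid 0.95 [309. 226.] [ 0.485 -0.117]
block_1_mid 0.17 [217. 214.] [0.48  0.121]
tray_plane 0.73 [395. 207.] [ 0.57  -0.339]
tray_key 0.93 [141. 177.] [0.552 0.34 ]
tray_block 0.78 [278. 153.] [ 0.671 -0.011]
scene cam [ 0.809 -0.517  0.77 ]
plane_1_mid 0.93 [127. 268.] [ 0.384 -0.311]
key_1_mid 0.57 [268. 162.] [0.485 0.125]
block_1_mid 0.98 [213. 223.] [ 0.475 -0.118]
tray_plane 0.58 [186. 326.] [ 0.564 -0.342]
tray_key 0.85 [323. 130.] [0.553 0.328]
tray_block 0.61 [308. 231.] [ 0.669 -0.01 ]
tray_block 0.53 [213. 221.] [ 0.466 -0.104]
tray_block 0.32 [268. 106.] [0.365 0.336]
```

View pics/top0.png

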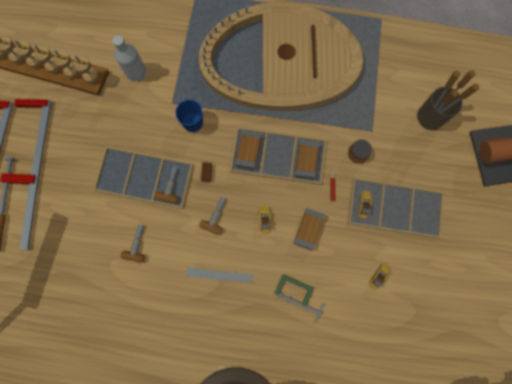

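View pics/scene0.png

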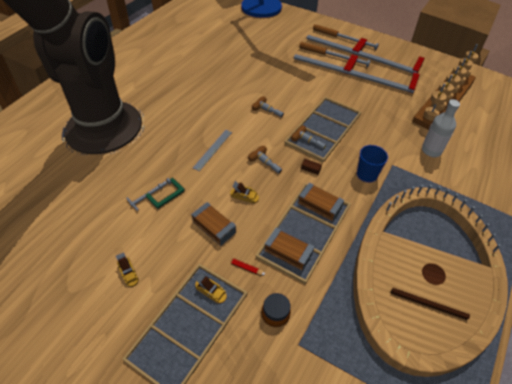

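The top view shows trays for keys (145,177), blocks (278,155) and planes (395,208). The loose keys are at (135,245) and (214,217), the loose planes at (265,218) and (380,276), and the loose block at (310,229).

```bash
python3 - <<'E'
from h import *
p=capture('top'); im=p['pixels']
hsv=cv2.cvtColor(im,cv2.COLOR_RGB2HSV)
c=im[115:305,90:450]; c=cv2.resize(c,None,fx=2.2,fy=2.2,interpolation=cv2.INTER_CUBIC)
save({'pixels':c},'crop.png')
def fit(m,box,z,lab):
    x0,y0,x1,y1=box; mm=np.zeros_like(m); mm[y0:y1,x0:x1]=m[y0:y1,x0:x1]
    ys,xs=np.nonzero(mm); w=np.array([at(p,(a,b),z)[:2] for a,b in zip(xs,ys)],np.float32)
    r=cv2.minAreaRect(w); b=cv2.boxPoints(r); e=max([b[1]-b[0],b[2]-b[1]],key=np.linalg.norm)
    print(lab,len(xs),'c',np.round(r[0],3),'size',np.round(r[1],3),'long axis deg',round(float(np.degrees(np.arctan2(e[1],e[0]))%180),1))
g=(hsv[...,1]<75)
for lab,b in(('tkey',(94,145,195,210)),('tblock',(228,124,332,188)),('tplane',(345,176,446,240))): fit(g,b,.006,lab)
for n in('tray_plane','tray_key','tray_block'):
    pass
for i in range(2):
    for th,z in(('plane_1_mid',.014),('key_1_mid',.01)):
        print([ (np.round(d['score'],2),np.round(d['point']),np.round(at(p,d['point'],z)[:2],3)) for d in find_in(th,p)]); 
E
```

```text
tkey 3312 c [0.552 0.334] size [0.235 0.116] long axis deg 87.0
tblock 2434 c [ 0.688 -0.02 ] size [0.166 0.249] long axis deg 90.7
tplane 3300 c [ 0.568 -0.34 ] size [0.235 0.116] long axis deg 89.3
[(np.float64(0.66), array([380., 274.]), array([ 0.389, -0.312]))]
[(np.float64(0.87), array([218., 222.]), array([0.461, 0.115]))]
[(np.float64(0.66), array([380., 274.]), array([ 0.389, -0.312]))]
[(np.float64(0.87), array([218., 222.]), array([0.461, 0.115]))]
```

View pics/crop.png

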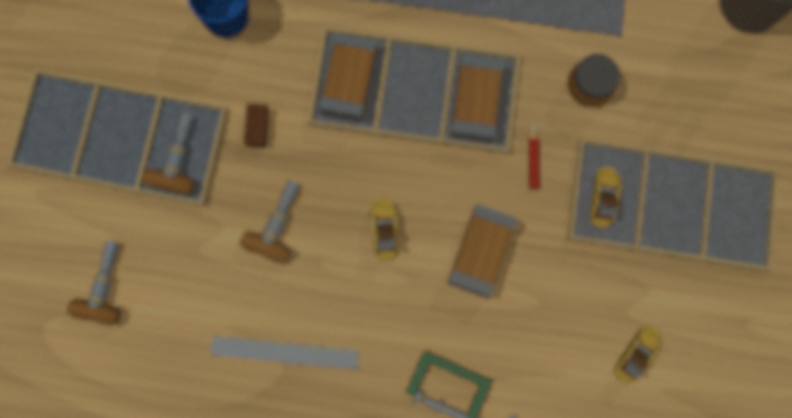

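The crop shows the loose keys' bars at (95,311) and (266,247), with tips at (111,243) and (292,184). The planes are at (385,230) and (638,355), with toes up, and the block is at (484,251). The empty bays are visible as described in the task. Next I'll turn these into world positions.

```bash
python3 - <<'E'
from h import *
p=capture('top')
f=lambda c,z: at(p,(90+(c[0]+.5)/2.2-.5,115+(c[1]+.5)/2.2-.5),z)[:2]
def ax(n,a,b,za,zb):
    A=f(a,za);B=f(b,zb);d=B-A;print(n,np.round(A,3),np.round(B,3),'len',round(np.linalg.norm(d),3),'yaw',round(np.degrees(np.arctan2(d[1],d[0])),1)); return A,B
A,B=ax('keyA',(95,311),(111,243),.012,.01); print(A+.45*(B-A))
A,B=ax('keyB',(266,247),(292,184),.012,.01); print(A+.45*(B-A))
ax('planeA',(387,260),(384,202),.012,.012); ax('planeB',(624,378),(653,331),.012,.012)
ax('block',(471,292),(497,210),.034,.034)
for n,q in(('tb',[(326,32),(520,54),(508,149),(312,123)]),('tk',[(40,75),(226,108),(206,201),(14,163)]),('tp',[(580,143),(773,172),(767,265),(570,238)])):
    w=np.array([f(c,.011) for c in q]); r=cv2.minAreaRect(w.astype(np.float32)); yd=w[0]+w[3]-w[1]-w[2]
    print(n,'c',np.round(w.mean(0),3),'yaw',round(np.degrees(np.arctan2(-yd[0],yd[1])),1),np.round(r[1],3))
for th,z in(('plane_1_mid',.014),('key_1_mid',.01)):
    print([(np.round(d['score'],2),np.round(d['point']),np.round(at(p,d['point'],z)[:2],3)) for d in tip_of(th,p)])
E
```

```text
keyA [0.342 0.316] [0.423 0.314] len 0.081 yaw -1.7
[0.3786206  0.31539981]
keyB [0.446 0.132] [0.524 0.114] len 0.081 yaw -12.6
[0.48118861 0.12414689]
planeA [ 0.452 -0.01 ] [0.519 0.004] len 0.069 yaw 11.2
planeB [ 0.356 -0.298] [ 0.414 -0.327] len 0.065 yaw -26.0
block [ 0.427 -0.109] [ 0.525 -0.127] len 0.099 yaw -10.3
tb c [ 0.662 -0.015] yaw 1.2 [0.121 0.239]
tk c [0.552 0.329] yaw -2.3 [0.239 0.116]
tp c [ 0.567 -0.338] yaw 0.2 [0.238 0.116]
[(np.float64(0.87), array([381., 276.]), array([ 0.386, -0.315]))]
[(np.float64(0.77), array([215., 212.]), array([0.485, 0.127]))]
```

Request:
arm_command([
  {"travel": [0, 0, 0], "delta_rot": [0, 0, 0.1725], "gripper": 1},
  {"travel": [0, 0, 0], "delta_rot": [0, 0, 0.1725], "gripper": 1},
  {"travel": [0, 0, 0], "delta_rot": [0, 0, 0.1725], "gripper": 1},
  {"travel": [0, 0, 0], "delta_rot": [0, 0, 0.1725], "gripper": 1},
  {"travel": [1.09, -4.61, 1.25], "delta_rot": [0, 0, 0], "gripper": 1},
  {"travel": [1.09, -4.61, 1.25], "delta_rot": [0, 0, 0], "gripper": 1},
  {"travel": [1.09, -4.61, 1.25], "delta_rot": [0, 0, 0], "gripper": 1},
  {"travel": [1.09, -4.61, 1.25], "delta_rot": [0, 0, 0], "gripper": 1},
  {"travel": [1.09, -4.61, 1.25], "delta_rot": [0, 0, 0], "gripper": 1},
  {"travel": [1.09, -4.61, 1.25], "delta_rot": [0, 0, 0], "gripper": 1},
  {"travel": [1.09, -4.61, 1.25], "delta_rot": [0, 0, 0], "gripper": 1},
  {"travel": [1.09, -4.61, 1.25], "delta_rot": [0, 0, 0], "gripper": 1},
  {"travel": [0, 0, 0], "delta_rot": [0, 0, 0], "gripper": 1},
])

```text
clock: 2.72
ee_pos: [0.3883, -0.3112, 0.202]
tool_rot: [-3.061, 0.697, 0.001]
wrist_force: [-0.3, -0.6, 0.8]
gripper_width: 0.999
grasp_force: 0.0
```

```bash
cat >> h.py <<'E'
def go(x,y,z,deg,turn=True):
    """turn about tool z first, then shift (cm, tool axes)"""
    o=get_obs(); R=Rn.from_rotvec(o['tool_rot']); P=np.array(o['ee_pos'])
    X=R.as_matrix()[:,0]; psi=np.degrees(np.arctan2(X[1],X[0])); d=(psi-deg+90)%180-90 if turn else psi-deg
    G=R*Rn.from_rotvec([0,0,np.radians(d)])
    print('pos',np.round(P,4),'psi',round(psi,1),'tilt',np.round(R.as_matrix()[2,2],4),'w',np.round(o['gripper_width'],3),'q7',round(o['q'][6],2),'| turn',round(np.radians(d),3),'shift cm after',np.round(100*G.inv().apply(np.array([x,y,z])-P),2),'t',round(o['clock'],2))
def look(th,z,name='wrist',png=None):
    p=capture(name)
    if png: save(p,png)
    for d in tip_of(th,p)[:4]: print(th,'tip',round(d['score'],2),np.round(d['point']),np.round(at(p,d['point'],z)[:2],4))
    return p
E
python3 - <<'E'
from h import *
look('plane_1_mid',.014,png='w1.png'); go(.386,-.314,.084,-26)
E
```

```text
plane_1_mid tip 0.79 [262. 187.] [ 0.3859 -0.315 ]
pos [ 0.3862 -0.3147  0.2027] psi -26.0 tilt -1.0 w 0.999 q7 -1.45 | turn 0.001 shift cm after [-0.05 -0.06 11.87] t 2.83
```

View pics/w1.png

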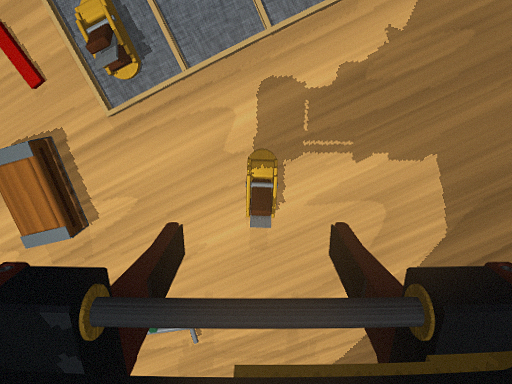

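The wrist view shows the plane upright at (262,187), toe up in the image and centred between the fingers, which agrees with the network. I'll go down and grip it.

Request:
arm_command([
  {"travel": [0, 0, 4.5], "delta_rot": [0, 0, 0], "gripper": 1},
  {"travel": [0, 0, 4.5], "delta_rot": [0, 0, 0], "gripper": 1},
  {"travel": [0, 0, 2], "delta_rot": [0, 0, 0], "gripper": 0.7},
  {"travel": [0, 0, 0.9], "delta_rot": [0, 0, 0], "gripper": 0.6},
  {"travel": [0, 0, 0], "delta_rot": [0, 0, 0], "gripper": 0.5},
  {"travel": [0, 0, 0], "delta_rot": [0, 0, 0], "gripper": 0.2},
  {"travel": [0, 0, 0], "delta_rot": [0, 0, 0], "gripper": 0.2},
  {"travel": [0, 0, 0], "delta_rot": [0, 0, 0], "gripper": 0.2},
  {"travel": [0, 0, 0], "delta_rot": [0, 0, 0], "gripper": 0.2},
], force=25)

```text
clock: 3.95
ee_pos: [0.3864, -0.3147, 0.0841]
tool_rot: [3.061, -0.707, 0.001]
wrist_force: [-0.2, 0.6, 4.2]
gripper_width: 0.321
grasp_force: 24.7
```

Request:
arm_command([
  {"travel": [0, 0, -2], "delta_rot": [0, 0, 0], "gripper": 0.2},
  {"travel": [0, 0, -4], "delta_rot": [0, 0, 0], "gripper": 0.2},
  {"travel": [0, 0, -3], "delta_rot": [0, 0, -0.151], "gripper": 0.2},
  {"travel": [0, 0, 0], "delta_rot": [0, 0, -0.151], "gripper": 0.2},
  {"travel": [0, 0, 0], "delta_rot": [0, 0, -0.152], "gripper": 0.2},
  {"travel": [4.5, 2.55, 0], "delta_rot": [0, 0, 0], "gripper": 0.2},
  {"travel": [4.5, 2.55, 0], "delta_rot": [0, 0, 0], "gripper": 0.2},
  {"travel": [4.5, 2.6, 0], "delta_rot": [0, 0, 0], "gripper": 0.2},
  {"travel": [4.6, 2.6, 0], "delta_rot": [0, 0, 0], "gripper": 0.2},
  {"travel": [0, 0, 3], "delta_rot": [0, 0, 0], "gripper": 0.2},
  {"travel": [0, 0, 2], "delta_rot": [0, 0, 0], "gripper": 0.2},
  {"travel": [0, 0, 0], "delta_rot": [0, 0, 0], "gripper": 0.2},
])

```text
clock: 5.45
ee_pos: [0.5655, -0.4166, 0.1212]
tool_rot: [-3.139, 0.0, 0.007]
wrist_force: [0.1, -0.8, -1.8]
gripper_width: 0.318
grasp_force: 24.7
```

```bash
python3 - <<'E'
from h import *
p=look('tray_plane',0,png='w2.png'); look('tray_plane',0,'scene'); go(.567,-.418,.089,0)
E
```

```text
tray_plane tip 0.7 [153. 212.] [ 0.5653 -0.3389]
tray_plane tip 0.9 [186. 324.] [ 0.5607 -0.3379]
pos [ 0.5674 -0.418   0.1252] psi -0.0 tilt -1.0 w 0.323 q7 -1.08 | turn -0.0 shift cm after [-0.05  0.    3.61] t 5.65
```

View pics/w2.png

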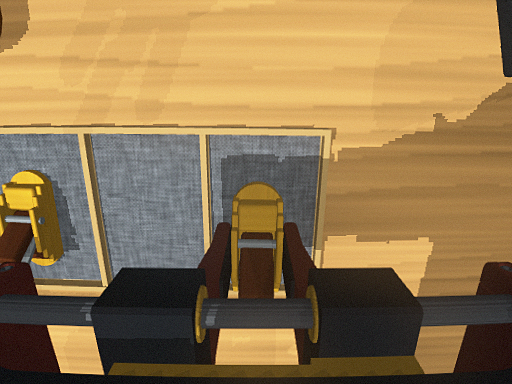

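The held plane (258,215) is over the right-hand bay and lined up with its walls. I'll lower it and release.

Request:
arm_command([
  {"travel": [0, 0, 1.5], "delta_rot": [0, 0, 0], "gripper": 0.2},
  {"travel": [0, 0, 1.2], "delta_rot": [0, 0, 0], "gripper": 0.2},
  {"travel": [0, 0, 0.9], "delta_rot": [0, 0, 0], "gripper": 0.2},
  {"travel": [0, 0, 0.1], "delta_rot": [0, 0, 0], "gripper": 0.2},
  {"travel": [0, 0, 0], "delta_rot": [0, 0, 0], "gripper": 0.36},
  {"travel": [0, 0, 0], "delta_rot": [0, 0, 0], "gripper": 0.45},
  {"travel": [0, 0, 0], "delta_rot": [0, 0, 0], "gripper": 0.45},
  {"travel": [0, 0, -1], "delta_rot": [0, 0, 0], "gripper": 0.45},
  {"travel": [0, 0, -4], "delta_rot": [0, 0, 0], "gripper": 0.45},
  {"travel": [0, 0, -6], "delta_rot": [0, 0, 0], "gripper": 0.45},
  {"travel": [0, 0, 0], "delta_rot": [0, 0, -0.096], "gripper": 1},
  {"travel": [0, 0, 0], "delta_rot": [0, 0, -0.096], "gripper": 1},
])

```text
clock: 7.15
ee_pos: [0.5675, -0.4179, 0.1989]
tool_rot: [3.125, 0.305, 0.003]
wrist_force: [0.2, 0.6, -0.2]
gripper_width: 0.635
grasp_force: 0.0
```

```bash
python3 - <<'E'
from h import *
look('plane_1_mid',.018); go(.486,-.003,.2,11)
E
```

```text
plane_1_mid tip 0.85 [255. 191.] [ 0.5659 -0.4158]
pos [ 0.5672 -0.4178  0.1977] psi 11.0 tilt -1.0 w 0.735 q7 -0.9 | turn 0.001 shift cm after [ -0.06 -42.26  -0.26] t 7.25
```

Request:
arm_command([
  {"travel": [0, -4.7, 0], "delta_rot": [0, 0, 0], "gripper": 1},
  {"travel": [0, -4.7, 0], "delta_rot": [0, 0, 0], "gripper": 1},
  {"travel": [0, -4.7, 0], "delta_rot": [0, 0, 0], "gripper": 1},
  {"travel": [0, -4.7, 0], "delta_rot": [0, 0, 0], "gripper": 1},
  {"travel": [0, -4.7, 0], "delta_rot": [0, 0, 0], "gripper": 1},
  {"travel": [0, -4.7, 0], "delta_rot": [0, 0, 0], "gripper": 1},
  {"travel": [0, -4.7, 0], "delta_rot": [0, 0, 0], "gripper": 1},
  {"travel": [0, -4.7, 0], "delta_rot": [0, 0, 0], "gripper": 1},
  {"travel": [0, -4.7, 0], "delta_rot": [0, 0, 0], "gripper": 1},
  {"travel": [0, 0, 0], "delta_rot": [0, 0, 0], "gripper": 1},
  {"travel": [0, 0, 0], "delta_rot": [0, 0, 0], "gripper": 1},
])

```text
clock: 8.62
ee_pos: [0.4867, -0.0029, 0.1969]
tool_rot: [3.127, 0.299, 0.001]
wrist_force: [-0.1, 0.3, -0.4]
gripper_width: 1.0
grasp_force: 0.0
```

```bash
python3 - <<'E'
from h import *
look('plane_1_mid',.014,png='w3.png'); go(.486,-.003,.084,11)
E
```

```text
pos [ 0.4868 -0.0038  0.1967] psi 10.8 tilt -1.0 w 0.998 q7 -1.6 | turn -0.003 shift cm after [-0.07 -0.1  11.27] t 8.72
```

View pics/w3.png

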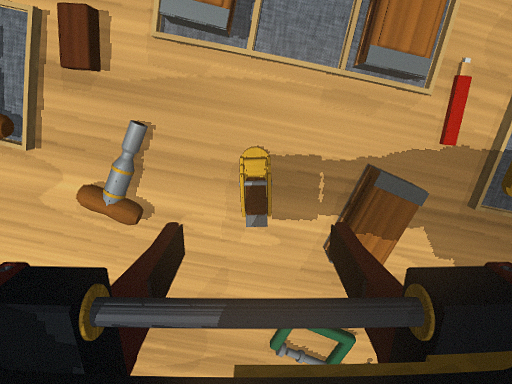

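The plane sits at (256,188), centred and aligned. The block at (385,215) is clear of the right finger.

Request:
arm_command([
  {"travel": [0, 0, 4.5], "delta_rot": [0, 0, 0], "gripper": 0.95},
  {"travel": [0, 0, 4], "delta_rot": [0, 0, 0], "gripper": 0.8},
  {"travel": [0, 0, 2], "delta_rot": [0, 0, 0], "gripper": 0.7},
  {"travel": [0, 0, 0.8], "delta_rot": [0, 0, 0], "gripper": 0.6},
  {"travel": [0, 0, 0], "delta_rot": [0, 0, 0], "gripper": 0.5},
  {"travel": [0, 0, 0], "delta_rot": [0, 0, 0], "gripper": 0.2},
  {"travel": [0, 0, 0], "delta_rot": [0, 0, 0], "gripper": 0.2},
  {"travel": [0, 0, 0], "delta_rot": [0, 0, 0], "gripper": 0.2},
  {"travel": [0, 0, 0], "delta_rot": [0, 0, 0], "gripper": 0.2},
])

```text
clock: 9.85
ee_pos: [0.4871, -0.0024, 0.0845]
tool_rot: [3.127, 0.301, 0.002]
wrist_force: [-0.3, -0.5, 6.6]
gripper_width: 0.317
grasp_force: 24.9
```

```bash
python3 - <<'E'
from h import *
go(.566,-.338,.174,0)
E
```

```text
pos [ 0.4871 -0.0024  0.0845] psi 11.0 tilt -1.0 w 0.317 q7 -1.68 | turn 0.192 shift cm after [ 7.91 33.56 -8.93] t 9.85
```

Request:
arm_command([
  {"travel": [0, 0, -2], "delta_rot": [0, 0, 0], "gripper": 0.2},
  {"travel": [0, 0, -4], "delta_rot": [0, 0, 0], "gripper": 0.2},
  {"travel": [0, 0, -3], "delta_rot": [0, 0, 0.096], "gripper": 0.2},
  {"travel": [0, 0, 0], "delta_rot": [0, 0, 0.096], "gripper": 0.2},
  {"travel": [1, 4.2, 0], "delta_rot": [0, 0, 0], "gripper": 0.2},
  {"travel": [1, 4.2, 0], "delta_rot": [0, 0, 0], "gripper": 0.2},
  {"travel": [1, 4.2, 0], "delta_rot": [0, 0, 0], "gripper": 0.2},
  {"travel": [1, 4.2, 0], "delta_rot": [0, 0, 0], "gripper": 0.2},
  {"travel": [1, 4.2, 0], "delta_rot": [0, 0, 0], "gripper": 0.2},
  {"travel": [1, 4.2, 0], "delta_rot": [0, 0, 0], "gripper": 0.2},
  {"travel": [1, 4.2, 0], "delta_rot": [0, 0, 0], "gripper": 0.2},
  {"travel": [0.9, 4.2, 0], "delta_rot": [0, 0, 0], "gripper": 0.2},
  {"travel": [0, 0, 2], "delta_rot": [0, 0, 0], "gripper": 0.2},
  {"travel": [0, 0, 3], "delta_rot": [0, 0, 0], "gripper": 0.2},
  {"travel": [0, 0, 0], "delta_rot": [0, 0, 0], "gripper": 0.2},
])

```text
clock: 11.72
ee_pos: [0.5637, -0.3364, 0.1207]
tool_rot: [-3.138, -0.001, 0.008]
wrist_force: [0.4, 0.8, -1.5]
gripper_width: 0.32
grasp_force: 24.9
```

```bash
python3 - <<'E'
from h import *
go(.566,-.338,.089,0)
E
```

```text
pos [ 0.5637 -0.3364  0.1207] psi 0.0 tilt -1.0 w 0.32 q7 -1.2 | turn 0.001 shift cm after [0.25 0.17 3.16] t 11.72
```

Request:
arm_command([
  {"travel": [0, 0, 1.5], "delta_rot": [0, 0, 0], "gripper": 0.2},
  {"travel": [0, 0, 1.2], "delta_rot": [0, 0, 0], "gripper": 0.2},
  {"travel": [0, 0, 0.8], "delta_rot": [0, 0, 0], "gripper": 0.2},
  {"travel": [0, 0, 0.1], "delta_rot": [0, 0, 0], "gripper": 0.2},
  {"travel": [0, 0, 0], "delta_rot": [0, 0, 0], "gripper": 0.36},
  {"travel": [0, 0, 0], "delta_rot": [0, 0, 0], "gripper": 0.45},
  {"travel": [0, 0, 0], "delta_rot": [0, 0, 0], "gripper": 0.45},
  {"travel": [0, 0, -1], "delta_rot": [0, 0, 0], "gripper": 0.45},
  {"travel": [0, 0, -4], "delta_rot": [0, 0, 0], "gripper": 0.45},
  {"travel": [0, 0, -6], "delta_rot": [0, 0, 0], "gripper": 0.45},
  {"travel": [0, 0, 0], "delta_rot": [0, 0, 0.0875], "gripper": 1},
  {"travel": [0, 0, 0], "delta_rot": [0, 0, 0.0875], "gripper": 1},
])

```text
clock: 13.22
ee_pos: [0.5658, -0.3386, 0.1998]
tool_rot: [3.128, -0.279, 0.004]
wrist_force: [0.6, 0.0, -0.5]
gripper_width: 0.638
grasp_force: 0.0
```

```bash
python3 - <<'E'
from h import *
look('plane_1_mid',.018); go(.478,-.118,.2,-10)
E
```

```text
plane_1_mid tip 0.93 [341. 176.] [ 0.5648 -0.4164]
pos [ 0.5656 -0.3385  0.1987] psi -10.1 tilt -1.0 w 0.728 q7 -1.34 | turn -0.002 shift cm after [-12.45 -20.19  -0.15] t 13.32
```

Request:
arm_command([
  {"travel": [-2.5, -4, 0], "delta_rot": [0, 0, 0], "gripper": 1},
  {"travel": [-2.5, -4, 0], "delta_rot": [0, 0, 0], "gripper": 1},
  {"travel": [-2.5, -4, 0], "delta_rot": [0, 0, 0], "gripper": 1},
  {"travel": [-2.5, -4.1, 0], "delta_rot": [0, 0, 0], "gripper": 1},
  {"travel": [-2.5, -4.1, 0], "delta_rot": [0, 0, 0], "gripper": 1},
  {"travel": [0, 0, 0], "delta_rot": [0, 0, 0], "gripper": 1},
  {"travel": [0, 0, 0], "delta_rot": [0, 0, 0], "gripper": 1},
])

```text
clock: 14.2
ee_pos: [0.478, -0.1183, 0.1981]
tool_rot: [3.129, -0.273, 0.002]
wrist_force: [-0.3, -0.3, -0.8]
gripper_width: 0.998
grasp_force: 0.0
```

```bash
python3 - <<'E'
from h import *
look('block_1_mid',.017,png='w4.png'); go(.478,-.118,.093,-10)
E
```

```text
block_1_mid tip 0.59 [256. 189.] [ 0.4782 -0.1173]
pos [ 0.478  -0.1189  0.1978] psi -10.1 tilt -1.0 w 0.998 q7 -1.68 | turn -0.002 shift cm after [-0.02 -0.1  10.48] t 14.3
```

View pics/w4.png

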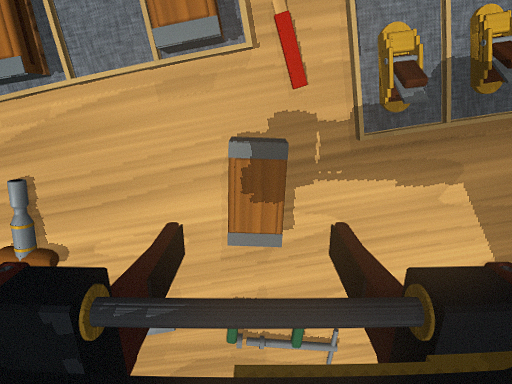

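The block is centred at (258,191) and within about 3° of aligned. Going down to grip it higher up, so the fingertips stay above the tray dividers.

Request:
arm_command([
  {"travel": [0, 0, 4.5], "delta_rot": [0, 0, 0.03], "gripper": 1},
  {"travel": [0, 0, 4], "delta_rot": [0, 0, 0], "gripper": 1},
  {"travel": [0, 0, 1.5], "delta_rot": [0, 0, 0], "gripper": 0.9},
  {"travel": [0, 0, 0.5], "delta_rot": [0, 0, 0], "gripper": 0.8},
  {"travel": [0, 0, 0], "delta_rot": [0, 0, 0], "gripper": 0.7},
  {"travel": [0, 0, 0], "delta_rot": [0, 0, 0], "gripper": 0.4},
  {"travel": [0, 0, 0], "delta_rot": [0, 0, 0], "gripper": 0.4},
  {"travel": [0, 0, 0], "delta_rot": [0, 0, 0], "gripper": 0.4},
])

```text
clock: 15.3
ee_pos: [0.4782, -0.1179, 0.0937]
tool_rot: [3.125, -0.322, 0.003]
wrist_force: [-1.2, -0.1, 6.2]
gripper_width: 0.568
grasp_force: 25.0
```

```bash
python3 - <<'E'
from h import *
go(.667,-.013,.18,1)
E
```

```text
pos [ 0.4782 -0.1179  0.0937] psi -11.8 tilt -1.0 w 0.568 q7 -1.75 | turn -0.223 shift cm after [ 19.07 -10.15  -8.6 ] t 15.3
```

Request:
arm_command([
  {"travel": [0, 0, -2], "delta_rot": [0, 0, 0], "gripper": 0.4},
  {"travel": [0, 0, -4], "delta_rot": [0, 0, 0], "gripper": 0.4},
  {"travel": [0, 0, -2.6], "delta_rot": [0, 0, -0.11], "gripper": 0.4},
  {"travel": [0, 0, 0], "delta_rot": [0, 0, -0.113], "gripper": 0.4},
  {"travel": [3.8, -2, 0], "delta_rot": [0, 0, 0], "gripper": 0.4},
  {"travel": [3.8, -2, 0], "delta_rot": [0, 0, 0], "gripper": 0.4},
  {"travel": [3.8, -2, 0], "delta_rot": [0, 0, 0], "gripper": 0.4},
  {"travel": [3.8, -2, 0], "delta_rot": [0, 0, 0], "gripper": 0.4},
  {"travel": [3.9, -2.1, 0], "delta_rot": [0, 0, 0], "gripper": 0.4},
  {"travel": [0, 0, 2], "delta_rot": [0, 0, 0], "gripper": 0.4},
  {"travel": [0, 0, 0], "delta_rot": [0, 0, 0], "gripper": 0.4},
])

```text
clock: 16.68
ee_pos: [0.6649, -0.0137, 0.1563]
tool_rot: [3.141, 0.028, -0.008]
wrist_force: [-0.4, -0.4, -1.1]
gripper_width: 0.572
grasp_force: 25.0
```

```bash
python3 - <<'E'
from h import *
look('tray_block',0,png='w5.png'); look('tray_block',0,'scene'); look('tray_block',0,'top');go(.667,-.013,.098,1)
E
```

```text
tray_block tip 0.97 [306. 232.] [ 0.6666 -0.0165]
tray_block tip 0.66 [279. 153.] [ 0.6703 -0.0148]
pos [ 0.6667 -0.014   0.1595] psi 1.0 tilt -1.0 w 0.565 q7 -1.73 | turn -0.001 shift cm after [ 0.03 -0.1   6.15] t 16.98
```

View pics/w5.png

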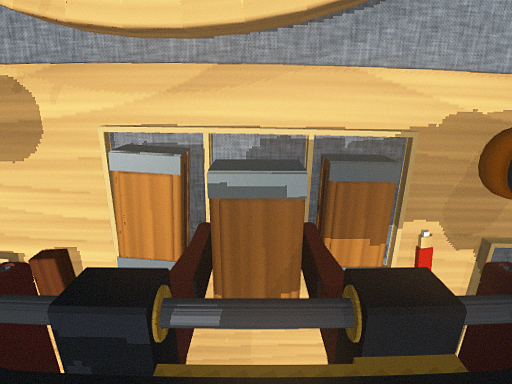

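The held block (258,230) is centred on the middle bay, whose dividers are at columns 207 and 312. Lowering it.

Request:
arm_command([
  {"travel": [0, 0, 2], "delta_rot": [0, 0, 0], "gripper": 0.4},
  {"travel": [0, 0, 2], "delta_rot": [0, 0, 0], "gripper": 0.4},
  {"travel": [0, 0, 1.2], "delta_rot": [0, 0, 0], "gripper": 0.4},
  {"travel": [0, 0, 0.8], "delta_rot": [0, 0, 0], "gripper": 0.4},
  {"travel": [0, 0, 0.1], "delta_rot": [0, 0, 0], "gripper": 0.4},
  {"travel": [0, 0, 0], "delta_rot": [0, 0, 0], "gripper": 0.6},
  {"travel": [0, 0, 0], "delta_rot": [0, 0, 0], "gripper": 0.68},
  {"travel": [0, 0, 0], "delta_rot": [0, 0, 0], "gripper": 0.68},
  {"travel": [0, 0, -1], "delta_rot": [0, 0, 0], "gripper": 0.68},
  {"travel": [0, 0, -4], "delta_rot": [0, 0, 0], "gripper": 0.68},
  {"travel": [0, 0, -5.2], "delta_rot": [0, 0, 0], "gripper": 0.7},
  {"travel": [0, 0, 0], "delta_rot": [0, 0, 0.122], "gripper": 1},
  {"travel": [0, 0, 0], "delta_rot": [0, 0, 0.122], "gripper": 1},
])

```text
clock: 18.6
ee_pos: [0.6672, -0.0133, 0.2017]
tool_rot: [-3.12, 0.361, -0.004]
wrist_force: [-1.1, -0.2, -1.4]
gripper_width: 0.887
grasp_force: 0.0
```

```bash
python3 - <<'E'
from h import *
look('block_1_mid',.021); go(.483-.008,.124+.002,.2,-13)
E
```

```text
block_1_mid tip 0.6 [259. 192.] [ 0.6646 -0.0142]
pos [ 0.6669 -0.0132  0.2008] psi -13.0 tilt -1.0 w 0.975 q7 -1.93 | turn -0.001 shift cm after [-21.83  -9.25   0.05] t 18.7
```

Request:
arm_command([
  {"travel": [-4.4, -1.8, 0], "delta_rot": [0, 0, 0], "gripper": 1},
  {"travel": [-4.4, -1.8, 0], "delta_rot": [0, 0, 0], "gripper": 1},
  {"travel": [-4.4, -1.9, 0], "delta_rot": [0, 0, 0], "gripper": 1},
  {"travel": [-4.3, -1.9, 0], "delta_rot": [0, 0, 0], "gripper": 1},
  {"travel": [-4.3, -1.9, 0], "delta_rot": [0, 0, 0], "gripper": 1},
  {"travel": [0, 0, 0], "delta_rot": [0, 0, 0], "gripper": 1},
  {"travel": [0, 0, 0], "delta_rot": [0, 0, 0], "gripper": 1},
])

```text
clock: 19.58
ee_pos: [0.4759, 0.126, 0.2001]
tool_rot: [-3.122, 0.352, -0.002]
wrist_force: [0.3, 0.2, -0.5]
gripper_width: 1.001
grasp_force: 0.0
```

```bash
python3 - <<'E'
from h import *
look('key_1_mid',.01,png='w6.png'); go(.475,.126,.084,-13)
E
```

```text
key_1_mid tip 0.7 [258. 180.] [0.4825 0.1243]
pos [0.4762 0.1254 0.1998] psi -13.0 tilt -1.0 w 1.003 q7 -2.25 | turn 0.0 shift cm after [-0.14 -0.03 11.58] t 19.68
```

View pics/w6.png

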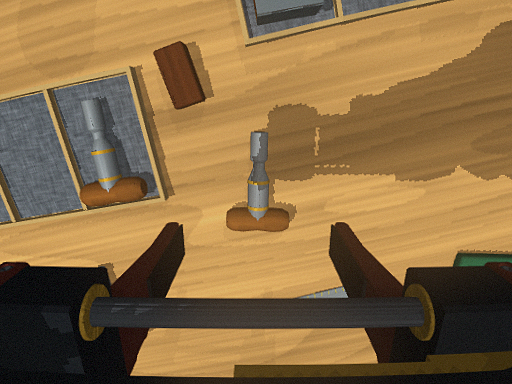

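The key is at (258,180), shank straight up and between the fingers. I'll grip it low on the hub.

Request:
arm_command([
  {"travel": [0, 0, 4.5], "delta_rot": [0, 0, 0], "gripper": 0.9},
  {"travel": [0, 0, 4], "delta_rot": [0, 0, 0], "gripper": 0.7},
  {"travel": [0, 0, 2.3], "delta_rot": [0, 0, 0], "gripper": 0.6},
  {"travel": [0, 0, 1], "delta_rot": [0, 0, 0], "gripper": 0.5},
  {"travel": [0, 0, 0], "delta_rot": [0, 0, 0], "gripper": 0.4},
  {"travel": [0, 0, 0], "delta_rot": [0, 0, 0], "gripper": 0.1},
  {"travel": [0, 0, 0], "delta_rot": [0, 0, 0], "gripper": 0.1},
  {"travel": [0, 0, 0], "delta_rot": [0, 0, 0], "gripper": 0.1},
  {"travel": [0, 0, 0], "delta_rot": [0, 0, 0], "gripper": 0.1},
], force=30)

```text
clock: 20.8
ee_pos: [0.4755, 0.1261, 0.082]
tool_rot: [-3.121, 0.355, -0.001]
wrist_force: [0.2, -1.7, 3.3]
gripper_width: 0.214
grasp_force: 30.0
```

```bash
python3 - <<'E'
from h import *
look('key_1_mid',.01,'scene');go(.552-.007,.332,.17,-2.3)
E
```

```text
key_1_mid tip 0.57 [267. 163.] [0.486  0.1179]
pos [0.4755 0.1261 0.082 ] psi -13.0 tilt -1.0 w 0.222 q7 -2.32 | turn -0.186 shift cm after [  6.13 -20.85  -8.8 ] t 20.9
```

Request:
arm_command([
  {"travel": [0, 0, -2], "delta_rot": [0, 0, 0], "gripper": 0.1},
  {"travel": [0, 0, -4], "delta_rot": [0, 0, 0], "gripper": 0.1},
  {"travel": [0, 0, -2.8], "delta_rot": [0, 0, -0.093], "gripper": 0.1},
  {"travel": [0, 0, 0], "delta_rot": [0, 0, -0.093], "gripper": 0.1},
  {"travel": [1.2, -4.2, 0], "delta_rot": [0, 0, 0], "gripper": 0.1},
  {"travel": [1.2, -4.2, 0], "delta_rot": [0, 0, 0], "gripper": 0.1},
  {"travel": [1.2, -4.2, 0], "delta_rot": [0, 0, 0], "gripper": 0.1},
  {"travel": [1.2, -4.1, 0], "delta_rot": [0, 0, 0], "gripper": 0.1},
  {"travel": [1.3, -4.1, 0], "delta_rot": [0, 0, 0], "gripper": 0.1},
  {"travel": [0, 0, 2.5], "delta_rot": [0, 0, 0], "gripper": 0.1},
  {"travel": [0, 0, 2], "delta_rot": [0, 0, 0], "gripper": 0.1},
  {"travel": [0, 0, 0], "delta_rot": [0, 0, 0], "gripper": 0.1},
])

```text
clock: 22.4
ee_pos: [0.5433, 0.3301, 0.1223]
tool_rot: [3.138, -0.064, -0.006]
wrist_force: [0.6, -0.3, -1.2]
gripper_width: 0.217
grasp_force: 30.0
```

```bash
python3 - <<'E'
from h import *
look('tray_key',0,png='w7.png'); look('tray_key',0,'scene'); look('tray_key',0,'top');go(.545,.332,.087,-2.3)
E
```

```text
tray_key tip 0.8 [254. 204.] [0.5497 0.3326]
tray_key tip 0.94 [327. 125.] [0.554  0.3548]
tray_key tip 0.58 [141. 178.] [0.5498 0.3415]
pos [0.5449 0.3316 0.1256] psi -2.3 tilt -1.0 w 0.215 q7 -2.4 | turn -0.001 shift cm after [-0.   -0.04  3.86] t 22.7
```

View pics/w7.png

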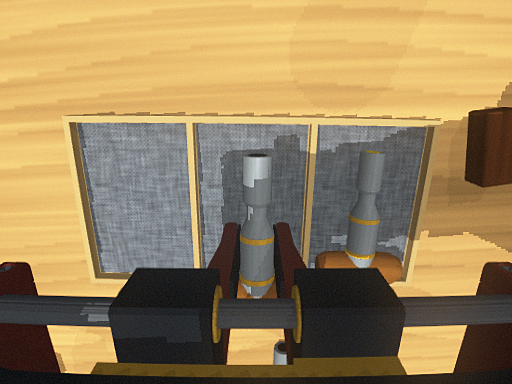

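The held key (258,210) is over the middle bay, whose dividers are at columns 194 and 313. I'll check the bay centre numerically from the corners.

```bash
python3 - <<'E'
from h import *
p=capture('wrist')
for c in((65,117),(439,122),(195,122),(313,125),(201,268),(305,265),(85,279)): print(c,np.round(at(p,c,.0115)[:2],4))
E
```

```text
(65, 117) [0.6203 0.4557]
(439, 122) [0.6068 0.2098]
(195, 122) [0.6127 0.3699]
(313, 125) [0.6076 0.2934]
(201, 268) [0.5052 0.3763]
(305, 265) [0.5046 0.298 ]
(85, 279) [0.4981 0.4683]
```

Request:
arm_command([
  {"travel": [0, -0.35, 1.5], "delta_rot": [0, 0, 0.01], "gripper": 0.1},
  {"travel": [0, 0, 1.3], "delta_rot": [0, 0, 0], "gripper": 0.1},
  {"travel": [0, 0, 0.9], "delta_rot": [0, 0, 0], "gripper": 0.1},
  {"travel": [0, 0, 0.15], "delta_rot": [0, 0, 0], "gripper": 0.1},
  {"travel": [0, 0, 0], "delta_rot": [0, 0, 0], "gripper": 0.26},
  {"travel": [0, 0, 0], "delta_rot": [0, 0, 0], "gripper": 0.38},
  {"travel": [0, 0, 0], "delta_rot": [0, 0, 0], "gripper": 0.38},
  {"travel": [0, 0, -1], "delta_rot": [0, 0, 0], "gripper": 0.38},
  {"travel": [0, 0, -4], "delta_rot": [0, 0, 0], "gripper": 0.38},
  {"travel": [0, 0, -6.2], "delta_rot": [0, 0, 0], "gripper": 0.4},
  {"travel": [0, 0, 0], "delta_rot": [0, 0, 0], "gripper": 1},
  {"travel": [0, 0, 0], "delta_rot": [0, 0, 0], "gripper": 1},
])

```text
clock: 24.25
ee_pos: [0.5446, 0.335, 0.1987]
tool_rot: [-3.14, 0.079, -0.001]
wrist_force: [-0.5, -0.7, -0.3]
gripper_width: 0.589
grasp_force: 0.0
```

```bash
python3 - <<'E'
from h import *
look('key_1_mid',.014); go(.373,.315,.2,-2)
E
```

```text
key_1_mid tip 0.56 [256. 187.] [0.5455 0.3366]
pos [0.5441 0.3346 0.197 ] psi -2.9 tilt -1.0 w 0.678 q7 -2.39 | turn -0.015 shift cm after [-17.03   2.56  -0.27] t 24.35
```

Request:
arm_command([
  {"travel": [-4.3, 0.65, 0], "delta_rot": [0, 0, 0], "gripper": 1},
  {"travel": [-4.3, 0.65, 0], "delta_rot": [0, 0, 0], "gripper": 1},
  {"travel": [-4.2, 0.65, 0], "delta_rot": [0, 0, 0], "gripper": 1},
  {"travel": [-4.2, 0.65, 0], "delta_rot": [0, 0, 0], "gripper": 1},
  {"travel": [0, 0, 0], "delta_rot": [0, 0, 0], "gripper": 1},
  {"travel": [0, 0, 0], "delta_rot": [0, 0, 0], "gripper": 1},
])

```text
clock: 25.1
ee_pos: [0.3741, 0.3176, 0.1977]
tool_rot: [3.14, -0.079, -0.0]
wrist_force: [-0.7, -0.4, 0.5]
gripper_width: 1.0
grasp_force: 0.0
```

```bash
python3 - <<'E'
from h import *
look('key_1_mid',.01,png='w8.png'); go(.373,.315,.082,-2)
E
```

```text
pos [0.3746 0.3176 0.1977] psi -2.9 tilt -1.0 w 0.998 q7 -2.57 | turn -0.016 shift cm after [-0.14  0.27 11.57] t 25.2
```

View pics/w8.png

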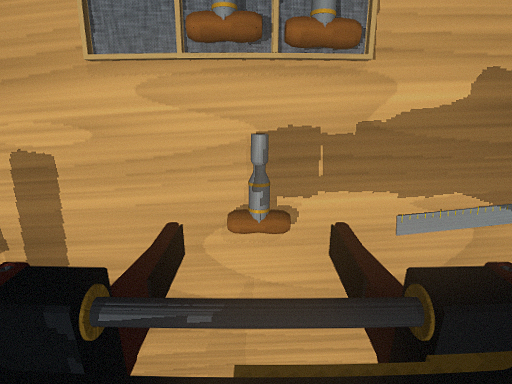

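The key is at (258,183), upright in the view and centred. I'll shift back 3 mm, go down and grip.

Request:
arm_command([
  {"travel": [-0.3, 0, 4.5], "delta_rot": [0, 0, 0], "gripper": 0.9},
  {"travel": [0, 0, 4], "delta_rot": [0, 0, 0], "gripper": 0.7},
  {"travel": [0, 0, 2.1], "delta_rot": [0, 0, 0], "gripper": 0.6},
  {"travel": [0, 0, 1], "delta_rot": [0, 0, 0], "gripper": 0.5},
  {"travel": [0, 0, 0], "delta_rot": [0, 0, 0], "gripper": 0.4},
  {"travel": [0, 0, 0], "delta_rot": [0, 0, 0], "gripper": 0.1},
  {"travel": [0, 0, 0], "delta_rot": [0, 0, 0], "gripper": 0.1},
  {"travel": [0, 0, 0], "delta_rot": [0, 0, 0], "gripper": 0.1},
  {"travel": [0, 0, 0], "delta_rot": [0, 0, 0], "gripper": 0.1},
])

```text
clock: 26.32
ee_pos: [0.3708, 0.3178, 0.0825]
tool_rot: [-3.14, 0.079, -0.001]
wrist_force: [0.3, -1.3, 4.6]
gripper_width: 0.218
grasp_force: 30.0
```

```bash
python3 - <<'E'
from h import *
go(.556-.007,.4153,.172,-3)
E
```

```text
pos [0.3708 0.3178 0.0825] psi -2.9 tilt -1.0 w 0.218 q7 -2.67 | turn 0.002 shift cm after [ 17.29 -10.67  -8.93] t 26.32
```

Request:
arm_command([
  {"travel": [0, 0, -2], "delta_rot": [0, 0, 0], "gripper": 0.1},
  {"travel": [0, 0, -4], "delta_rot": [0, 0, 0], "gripper": 0.1},
  {"travel": [0, 0, -3], "delta_rot": [0, 0, 0], "gripper": 0.1},
  {"travel": [4.3, -2.7, 0], "delta_rot": [0, 0, 0], "gripper": 0.1},
  {"travel": [4.3, -2.7, 0], "delta_rot": [0, 0, 0], "gripper": 0.1},
  {"travel": [4.3, -2.7, 0], "delta_rot": [0, 0, 0], "gripper": 0.1},
  {"travel": [4.4, -2.6, 0], "delta_rot": [0, 0, 0], "gripper": 0.1},
  {"travel": [0, 0, 2.5], "delta_rot": [0, 0, 0], "gripper": 0.1},
  {"travel": [0, 0, 2], "delta_rot": [0, 0, 0], "gripper": 0.1},
  {"travel": [0, 0, 0], "delta_rot": [0, 0, 0], "gripper": 0.1},
  {"travel": [0, 0, 0], "delta_rot": [0, 0, 0], "gripper": 0.1},
])

```text
clock: 27.7
ee_pos: [0.5484, 0.4162, 0.1277]
tool_rot: [-3.14, 0.078, -0.0]
wrist_force: [0.4, 1.2, -1.2]
gripper_width: 0.219
grasp_force: 30.0
```

```bash
python3 - <<'E'
from h import *
look('tray_key',0,png='w9.png');go(.549,.4153,.087,-3)
E
```

```text
tray_key tip 0.57 [370. 201.] [0.5512 0.3318]
pos [0.5488 0.4164 0.1284] psi -2.9 tilt -1.0 w 0.219 q7 -2.51 | turn 0.002 shift cm after [0.02 0.11 4.14] t 27.8
```

View pics/w9.png

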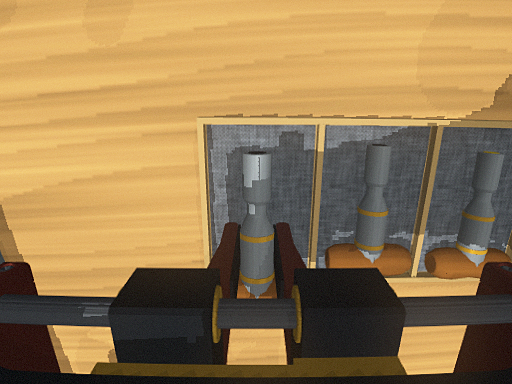

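The key (258,210) is over the left-hand bay (columns 207–319). A 3 mm nudge to the right will centre it, then I'll lower it.

Request:
arm_command([
  {"travel": [0, 0.3, 1.5], "delta_rot": [0, 0, 0], "gripper": 0.1},
  {"travel": [0, 0, 1.5], "delta_rot": [0, 0, 0], "gripper": 0.1},
  {"travel": [0, 0, 0.9], "delta_rot": [0, 0, 0], "gripper": 0.1},
  {"travel": [0, 0, 0.2], "delta_rot": [0, 0, 0], "gripper": 0.1},
  {"travel": [0, 0, 0], "delta_rot": [0, 0, 0], "gripper": 0.26},
  {"travel": [0, 0, 0], "delta_rot": [0, 0, 0], "gripper": 0.38},
  {"travel": [0, 0, 0], "delta_rot": [0, 0, 0], "gripper": 0.38},
  {"travel": [0, 0, -1], "delta_rot": [0, 0, 0], "gripper": 0.38},
  {"travel": [0, 0, -4], "delta_rot": [0, 0, 0], "gripper": 0.38},
  {"travel": [0, 0, -6.2], "delta_rot": [0, 0, 0], "gripper": 0.4},
  {"travel": [-5, 0, -5], "delta_rot": [0, 0, 0], "gripper": 0.4},
  {"travel": [-5, 0, -3], "delta_rot": [0, 0, 0], "gripper": 0.4},
  {"travel": [-5, 0, 0], "delta_rot": [0, 0, 0], "gripper": 0.4},
  {"travel": [0, 0, 0], "delta_rot": [0, 0, 0], "gripper": 0.4},
])

```text
clock: 29.55
ee_pos: [0.4006, 0.4216, 0.2743]
tool_rot: [-3.139, 0.07, -0.001]
wrist_force: [0.5, -0.4, 0.3]
gripper_width: 0.398
grasp_force: 0.0
```

```bash
python3 - <<'E'
from h import *
p=look('key_1_mid',.014); t=look('key_1_mid',.014,'top'); look('plane_1_mid',.018,'top'); look('block_1_mid',.021,'top')
c=cv2.resize(t['pixels'][115:305,90:450],None,fx=2.2,fy=2.2,interpolation=cv2.INTER_CUBIC)
save({'pixels':c},'end.png')
E
```

```text
key_1_mid tip 0.63 [336.  28.] [0.5499 0.3328]
key_1_mid tip 0.6 [144. 176.] [0.5516 0.3276]
plane_1_mid tip 0.56 [427. 213.] [ 0.5616 -0.4184]
plane_1_mid tip 0.15 [279. 154.] [ 0.6621 -0.0145]
block_1_mid tip 0.91 [278. 149.] [ 0.6758 -0.0114]
```

View pics/end.png

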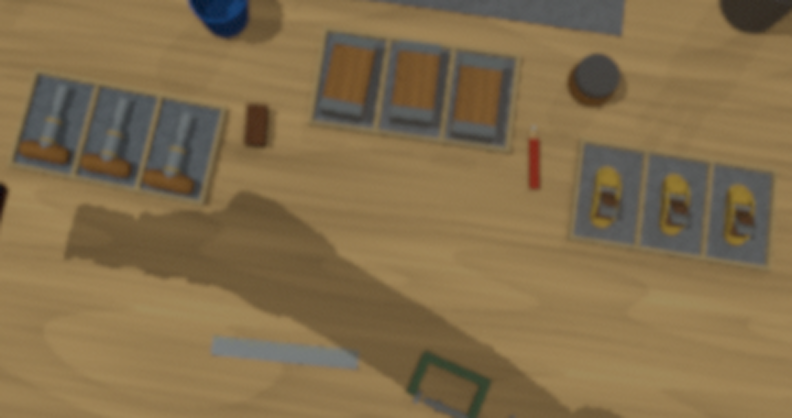

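All five tools lie in their own bays. In the final crop the keys are at (45,130) and (108,145), the block is at (415,82), and the planes are at (676,203) and (740,215). The arm is clear, so I'm handing in.

```bash
python3 -c "
from workcell import *
print(sign_off())"
```

```text
the job is handed in; nothing more can be done
None
```

All five tools are in empty bays of their own kinds' trays, flat and lengthwise in the final top view, and the job was handed in at about 30 s; no verdict came back.

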